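# Make up a sampling case and a reagent tray

### The job

Make up two kits from the stock standing between the blue case and the grey tray. The sampling kit goes in the blue hinged case: lay the white timer flat and face up inside and stand the small navy sample cup upright inside, and when both are in and nothing stands above the case's rim, shut the lid fully. The reagent kit goes in the grey three-well tray: stand the red-capped dropper bottle in the end well beside the red end, the blue-capped one in the end well beside the blue end, and the glass vial in the middle well, all upright on the well floors; leave the spare green-capped bottle where it stands.

Things in the scene. Friction and masses are not known exactly. Their poses are not given: they have to be found in the camera images.
- case: Blue hinged case, grey foam floor, fixed; lid open at start; 100x180 mm, 44 high shut. Origin: centre of underside, on the table; front toward own -x, length along y. Inside (own frame): x -47 to +47, y -87 to +87 mm, floor at z = 4, walls 3 mm thick, rim at z = 30 mm. Lid hinge line along y at x = +52, z = 30.5 mm. Shut, 37 mm of height inside.
- case_lid (a joint): Lid angle, rad: 0 shut, positive open, stop at 2.0; 1.57 upright, beyond that leaning back toward the case's +x. A stiff hinge (0.03 N m): it stays where left until nearly shut, so push it over from behind and press it down. Its outer face lies 13.5 mm from the hinge line (rear side when open; on top, 44 mm above the table, when shut); it reaches 102 mm from the hinge.
- lid_edge (a point): Middle of the lid's free edge, 102 mm from the hinge line, in the lid's rim plane; a small steel latch tab is there.
- tray: Grey tray block, fixed to the table: 70 x 218 x 22 mm with its coloured ends. Three round wells of 46 mm diameter, 18 mm deep (well floors 4 mm above the table), at own y = +58, 0 and -58 mm, x = 0. A red end piece is at its +y end, a blue one at its -y end. Origin: centre of its underside, on the table.
- dropper_red: White dropper bottle with red cap, upright: body 25 mm diameter up to 45 mm, cap narrower, 18 mm, up to 70 mm. Origin: centre of its underside, z up. Loose, about 30 g.
- dropper_blue: White dropper bottle with blue cap, upright: body 25 mm diameter up to 45 mm, cap 18 mm, up to 70 mm. Origin: centre of its underside, z up. Loose, about 30 g.
- dropper_green: The spare: white dropper bottle with green cap, upright, body 27 mm diameter up to 47 mm, 74 mm high in all; to be left alone. Origin: centre of its underside. Loose.
- vial: Clear glass vial with dark grey stopper, upright: body 29 mm diameter up to 51 mm, stopper 33 mm diameter up to 58 mm. Origin: centre of its underside, z up. Loose, about 35 g.
- navy_cup: Small navy-blue sample cup, upright, 18 mm diameter at the rim, 23 mm high, hollow and stiff. Origin: centre of its underside, z up. Loose, about 15 g.
- timer: White square laboratory timer with a small display and a red button, lying flat, face up: 66 x 66 mm (sides along its own x and y), 19 mm high. Origin: centre of its underside, z up. Loose, about 60 g. It fits flat in the case only with its sides parallel to the case's.
Things that resemble listed ones, but are neither listed nor needed, are in the scene too. What is shaped like the dropper_blue but orange is not meant. Leave any purple look-alike of the timer alone.

How it is judged:
By the outcome, as a careful person would: the job done as asked, in the order asked, and still so for the second after the job is handed in, with the robot touching nothing.
It also fails if it takes over 144 s, if anything falls off the work surface, if the arm or the gripper's body presses on something with over 40 N, if the wrist force passes 120 N, or if a joint passes its speed limit or range.

### The arm

A 6-joint arm with a two-finger parallel gripper is mounted at the origin on the work surface; the furniture and walls round the work are solid. World frame = base frame: x ahead of the robot, y to its left, z up, the work surface at z = 0. Lengths are in m, angles in rad, forces in N, time in s.
With the tool pointing down it reaches from about 0.35 to 0.975 m from the base axis. Payload 4.9 kg.
Tool frame: the origin (TCP) lies at the very end of the fingers, on their centre line; the grasp point (between the pads) lies 19 mm behind it; z points along the fingers, y is the line along which they close (so a half turn about z gives the same grasp; the last joint's range is limited). The gripper opens to 85 mm and grips with 20 to 120 N. Pads are 22 mm wide; open, the fingers measure 114 mm over their backs; the gripper's body (76 mm by 85 mm) begins 54 mm behind the grasp point. The pads swing forward as they close: fully open they stand 13 mm farther back than shut.
Start: joints at [-1.335, 0.053, 1.613, -0, 1.476, -0.119], TCP at [0.217, -0.586, 0.231] pointing down, gripper open.
Joint ranges: [-3.01, 3.01], [-1.01, 2.22], [0.06, 2.58], [-1.02, 4.17], [0.09, 2.62], [-3.14, 3.14]. Speed limits (rad/s): [2.57, 2.57, 3.14, 3.14, 3.14, 3.14].

### API

Orientations are given as a rotation vector (axis times angle).
In Python, from workcell import get_state, grab_frame, calibration, finish_job gives the robot as it stands.
- The arm moves only by the shell command python3 -m handwheel 'ROWS'. ROWS is JSON, a list of rows, each a list of 7 numbers: the shift along the tool's x, y, z in cm, then the turn, a rotation vector about the tool's x, y, z in rad, then the opening, from -1 (shut) to 1 (fully open). A call has 1 to 10 rows; each row shifts and turns the commanded pose from where the row before left it, along the tool's axes as they then stand; what a row does not reach is not made up. A row lasts 1/12 s, in which the tool goes at most 41.7 mm and 7.16 degrees, less where a joint would pass 70% of its speed; a pose out of reach is approached as far as the arm can. A call is refused whole if a number of a shift passes 4.17 or a number of a turn 0.125, either way. A call with a gripper value outside its range is refused whole. The fingers move at their own pace and stop on an object; the grip force is fixed at half the most. Time passes only in rows, so rows that do not move let the fingers close. It gives the time, the measured TCP pose, the force, the opening and the grip force at its end, in the units of the state.
- get_state(): the state, without advancing time (a new reading comes with each control period).
- grab_frame(name): name is "scene" or "top" or "wrist"; returns the picture (420x560x3 uint8, red, green, blue); there is no depth.
- calibration(name): a dict with "fx", "fy", "cx", "cy" (pixels), "dist" ([k1, k2, p1, p2, k3] as OpenCV has them; the pictures are not rectified), "position" and "attitude" of the camera in the world. Camera axes: x right, y up, looking along -z (the intrinsics and any distortion apply to the point x, -y, -z); pixel columns grow to the right and rows downward; lengths in m; the calibration is good to about 2 mm. A picture is of the moment at which its call begins: read the wrist's pose just before it. calibration takes no time and is no camera call; for the wrist camera it gives the pose at the moment of the call.
- finish_job(): hands the job in; it is judged then, once.
The state is a dict: "clock": time; "qpos": joint angles; "dq": joint speeds; "effort": joint torques, N m; "ee_pos": TCP position; "eef_rot": TCP orientation; "wrist_force": force on the tool from outside, world axes, zero at the start; "moment": the same for the moment, N m; "grip_width": finger opening in m; "finger_force": force on a finger pad.
Only numpy, scipy, OpenCV 4.12 (cv2) and the standard library are available. Lean on these libraries where they do the work, as an engineer would, in place of code of your own. Each camera call takes 0.05 s, during which the arm holds its last target. There are 200 camera calls.

## Working session

There is one attempt and no reset: what is moved stays moved. The work goes in short steps, Python scripts to look and compute and a shell command to move; the robot and the scene stay as the last step left them, time stands still between calls to the robot, and variables do not carry over. Pictures are saved under pics/ and viewed, at most 14 in all, crops included, and the job is handed in when it is done.

```bash
mkdir -p pics
cat > h.py <<'E'
import numpy as np, cv2
from scipy.spatial.transform import Rotation as R
from workcell import get_state, grab_frame, calibration
def att(c):
    a=np.array(c["attitude"],float)
    if a.shape==(3,3): return a
    return R.from_rotvec(a).as_matrix() if a.size==3 else R.from_quat(a).as_matrix()
def KD(c): return np.array([[c["fx"],0,c["cx"]],[0,c["fy"],c["cy"]],[0,0,1.]]),np.array(c["dist"],float)
def world(c,px,z):
    K,D=KD(c); u=cv2.undistortPoints(np.array(px,float).reshape(-1,1,2),K,D).reshape(-1,2)
    d=np.c_[u[:,0],-u[:,1],-np.ones(len(u))]@att(c).T; p=np.array(c["position"])
    return p+d*((z-p[2])/d[:,2])[:,None]
def proj(c,P):
    K,D=KD(c); q=(np.atleast_2d(P)-np.array(c["position"]))@att(c); q=q*[1,-1,-1]
    return cv2.projectPoints(q.astype(float),np.zeros(3),np.zeros(3),K,D)[0].reshape(-1,2)
def save(im,n): cv2.imwrite("pics/"+n,im[:,:,::-1])
E
python3 - <<'E'
from h import *
for n in("scene","top"):
    print(n,calibration(n)); im=grab_frame(n); np.save(n+".npy",im); save(cv2.resize(im,(800,600),interpolation=cv2.INTER_CUBIC),n+"0.png")
print(get_state())
E
```

```text
scene {'fx': 389.155138981893, 'fy': 389.155138981893, 'cx': 272.82538561709083, 'cy': 210.77215772641398, 'dist': array([0.02466093, 0.        , 0.        , 0.        , 0.        ]), 'position': array([0.1409568 , 0.38748038, 0.67933909]), 'attitude': array([ 0.34818791, -0.86445917, -2.24857979])}
top {'fx': 433.9310006638674, 'fy': 433.9310006638674, 'cx': 274.6502045811207, 'cy': 206.60364720500385, 'dist': array([0.0414315, 0.       , 0.       , 0.       , 0.       ]), 'position': array([ 0.43580148, -0.00529921,  1.00203028]), 'attitude': array([ 0.07299239, -0.04555116, -1.58283751])}
{'clock': 0.1, 'qpos': array([-1.33497100e+00,  5.33474024e-02,  1.61415051e+00,  4.36684442e-05,
        1.47596672e+00, -1.18993250e-01]), 'dq': array([ 0.00032017,  0.00026896, -0.00231193,  0.00262441, -0.00116034,
       -0.00086718]), 'effort': array([-4.35214197e-04, -3.94906104e+01, -3.71362925e+01, -1.04637666e-04,
        3.94812261e-03, -5.23751325e-06]), 'ee_pos': array([ 0.21702394, -0.58552351,  0.23015456]), 'eef_rot': array([-3.09044206e+00, -5.54091951e-01,  1.03449045e-04]), 'wrist_force': array([ 0.23268482, -0.27025357,  1.17802584]), 'moment': array([ 0.03235321, -0.0235549 , -0.01551789]), 'finger_force': 0.0, 'grip_width': 0.08550087660820853}
```

View pics/top0.png

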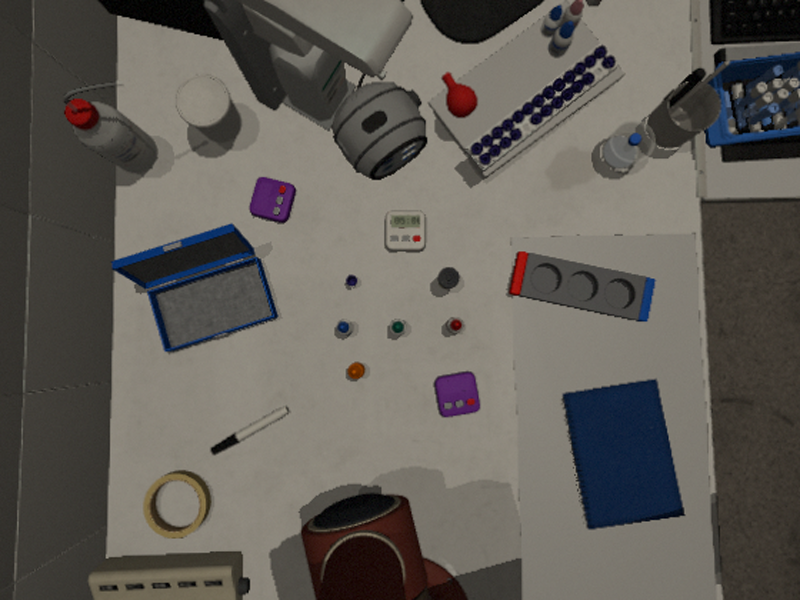

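View pics/scene0.png

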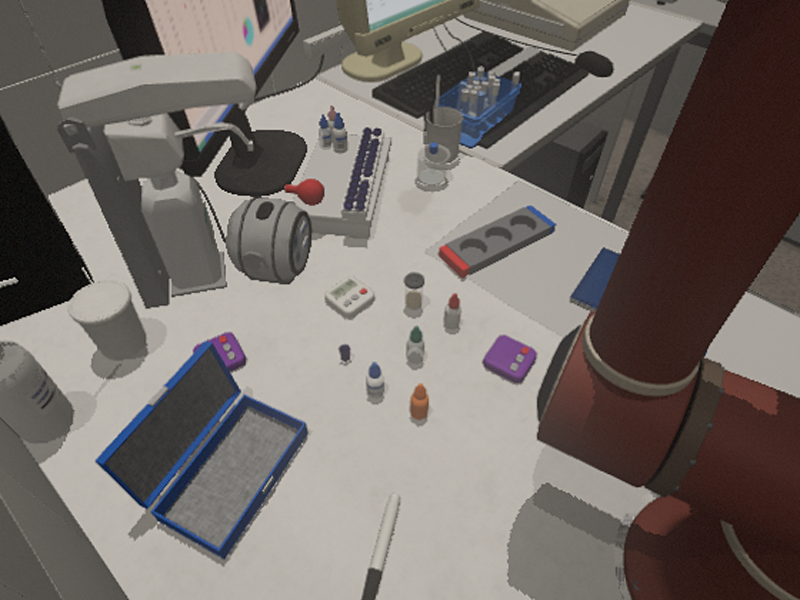

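The top view shows the stock in the middle. These are the candidates, in enlarged-picture pixels:
- **Timer:** white at (405,230). The purple look-alikes at (272,200) and (457,394) are not meant.
- **Navy cup:** (351,281).
- **Blue dropper:** (344,328). The orange one at (356,371) and the blue bottles on the rack at the top are not stock.
- **Other stock:** green (398,328), red (455,326), vial (448,278).
- **Case and tray:** the case is at (212,300) and the tray at (582,285), with its red end on the left.

I'll confirm in one crop and measure.

Run:
```python
from h import *
im=np.load("top.npy"); 
a=cv2.resize(im[135:275,230:345],(492,600),interpolation=cv2.INTER_CUBIC)
b=cv2.resize(im[150:250,75:198],(308,250),interpolation=cv2.INTER_CUBIC)
d=cv2.resize(im[170:230,350:465],(308,161),interpolation=cv2.INTER_CUBIC)
o=np.zeros((600,800,3),np.uint8); o[:,:492]=a; o[:250,492:]=b; o[300:461,492:]=d; save(o,"crop.png")
for n in("top","scene"):
    im=np.load(n+".npy"); c=calibration(n); hsv=cv2.cvtColor(im,cv2.COLOR_RGB2HSV)
    H,S,V=[hsv[:,:,i].astype(int) for i in range(3)]
    m={"red":((H<8)|(H>172))&(S>130)&(V>50),"blue":(H>100)&(H<116)&(S>110)&(V>40),"navy":(H>112)&(H<135)&(S>70)&(V<110),"green":(H>65)&(H<95)&(S>80),"dark":(V<85)&(S<60)}
    for k,mm in m.items():
        N,L,st,ce=cv2.connectedComponentsWithStats(mm.astype(np.uint8))
        for i in range(1,N):
            if 12<st[i,4]<4000:
                w=world(c,[ce[i]],.06)[0]
                if .2<w[0]<.75 and -.45<w[1]<.5: print(n,k,st[i],ce[i].round(1),"z06",w[:2].round(3))
```

```text
top red [195 130   5   5  18] [197.3 132.2] z06 [0.674 0.179]
top red [289 165   5   4  18] [291.2 166.5] z06 [ 0.595 -0.027]
top red [356 176  14  31 237] [362.7 190.9] z06 [ 0.539 -0.181]
top red [315 224   8   7  43] [318.7 226.9] z06 [ 0.462 -0.084]
top red [327 279   5   4  17] [329.1 280.8] z06 [ 0.346 -0.104]
top blue [440  93   9   9  58] [444.2  96.9] z06 [ 0.742 -0.363]
top blue [ 78 157 100  45 892] [128.5 179. ] z06 [0.572 0.33 ]
top blue [103 180  91  66 667] [145.2 213.4] z06 [0.496 0.293]
top blue [446 194  13  31 194] [452.3 209.4] z06 [ 0.496 -0.37 ]
top blue [237 226   7   7  41] [240.  228.8] z06 [0.46  0.087]
top navy [243 193   7   7  39] [245.9 196.1] z06 [0.531 0.073]
top green [275 225   7   8  44] [278.1 228.6] z06 [0.459 0.004]
top dark [304  77  43  54 434] [323.7 109. ] z06 [ 0.721 -0.1  ]
top dark [414  98  26  27 237] [422.8 115.1] z06 [ 0.703 -0.315]
top dark [276 152   7   4  17] [278.4 153.4] z06 [0.624 0.001]
top dark [288 152   6   5  17] [290.1 153.8] z06 [ 0.623 -0.025]
top dark [269 159  29  18  63] [280.6 172.8] z06 [ 0.581 -0.003]
top dark [  8
[... 3221 characters left out ...]
 26 272   9  11  32] [ 30.3 277.2] z06 [0.738 0.411]
scene dark [158 284  17  21  29] [166.2 294. ] z06 [0.528 0.26 ]
scene dark [176 285  15  10  35] [182.4 289.3] z06 [0.514 0.235]
scene dark [ 49 286   2   9  14] [ 49.6 290.2] z06 [0.686 0.399]
scene dark [  0 292  14  15  28] [  6.5 299. ] z06 [0.724 0.459]
scene dark [144 312   9  11  14] [148.1 317.4] z06 [0.513 0.309]
scene dark [183 334   9  12  17] [187.4 339.9] z06 [0.432 0.287]
scene dark [116 337  18  22  31] [124.3 348.2] z06 [0.495 0.366]
scene dark [ 34 338  28  41  61] [ 49. 361.] z06 [0.564 0.458]
scene dark [ 73 397  17  23  46] [ 81.3 408.8] z06 [0.462 0.457]
scene dark [254 398  14  22 195] [260.1 408.7] z06 [0.272 0.279]
```

View pics/crop.png

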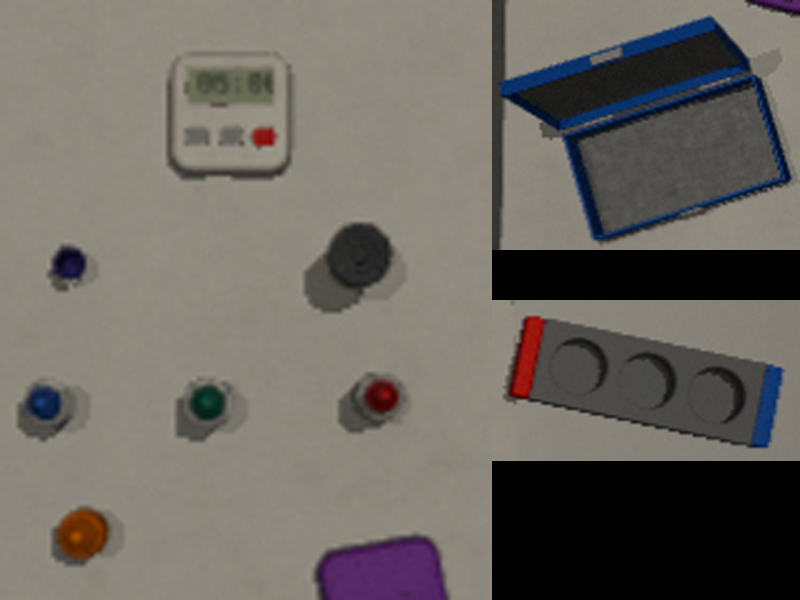

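```bash
cat > fit.py <<'E'
from h import *
from scipy.optimize import minimize
from itertools import product
cs={n:calibration(n) for n in("top","scene")}; im={n:np.load(n+".npy") for n in cs}
t=cs["top"]; cp=lambda u,v:(230+u/4.278-.4,135+v/4.286-.4)
for k,p,z in[("red",(318.7,226.9),.062),("blue",(240,228.8),.062),("green",(278.1,228.6),.066),("vial",cp(360,255),.058),("cup",cp(68,262),.023),("timer",cp(230.5,112),.019)]:
    w=world(t,[p],z); print(k,w[0,:2].round(4),"in scene",proj(cs["scene"],w)[0].round(1))
w=world(t,[cp(175,58),cp(286,58),cp(286,167),cp(175,167)],.019); print("timer corners",w[:,:2].round(3).tolist())
print("barrel front",world(cs["scene"],[(205,195)],0.0).round(3))
def comp(n,cond,box):
    m=np.zeros(im[n].shape[:2],np.uint8); x,y,w,h=box; m[y:y+h,x:x+w]=cond[y:y+h,x:x+w]
    return m
def hullmask(pts,shape=(420,560),s=4):
    m=np.zeros((shape[0]*s,shape[1]*s),np.uint8); h=cv2.convexHull(((pts+.5)*s).astype(np.float32)).astype(int); cv2.fillConvexPoly(m,h,1); return cv2.resize(m.astype(np.float32),shape[::-1],interpolation=cv2.INTER_AREA)
def fit(obs,box,x0):
    def f(p):
        c,s=np.cos(p[2]),np.sin(p[2]); P=np.array(list(product(*box)))
        P=np.c_[P[:,0]*c-P[:,1]*s+p[0],P[:,0]*s+P[:,1]*c+p[1],P[:,2]]
        e=0
        for n,m in obs.items(): h=hullmask(proj(cs[n],P)); e+=abs(h-m).sum()/m.sum()
        return e
    best=minimize(f,x0,method="Nelder-Mead",options=dict(initial_simplex=np.array(x0)+np.array([[0,0,0],[.01,0,0],[0,.01,0],[0,0,.08]])))
    return best.x.round(4),round(best.fun,3)
hsv={n:cv2.cvtColor(im[n],cv2.COLOR_RGB2HSV).astype(int) for n in im}
def hull(m): 
    p=np.argwhere(m)[:,::-1].astype(np.float32); return hullmask(p)
H,S,V=[hsv["top"][:,:,i] for i in range(3)]
blue=(H>98)&(H<118)&(S>90)&(V>30)
N,L,st,ce=cv2.connectedComponentsWithStats(((H>100)&(H<116)&(S>110)&(V>40)).astype(np.uint8))
i=[j for j in range(1,N) if abs(st[j,0]-103)<2 and abs(st[j,1]-180)<2][0]
mc=hull(L==i); B=[(-.05,.05),(-.09,.09),(0,.03)]
print("case",fit({"top":mc},B,[.495,.29,.29]))
colr=(((H<8)|(H>172))&(S>130)&(V>50))
mt=hull(comp("top",((V<85)&(S<60))|colr|((H>100)&(H<116)&(S>110)),(355,174,106,53)))
T=[(-.035,.035),(-.109,.109),(0,.022)]
print("tray top",fit({"top":mt},T,[.52,-.28,-.2]))
E
python3 fit.py
```

```text
red [ 0.4616 -0.084 ] in scene [316.7 209.1]
blue [0.4597 0.0863] in scene [261.5 256.9]
green [0.4589 0.0037] in scene [290.4 231.6]
vial [ 0.5334 -0.0749] in scene [289.  196.1]
cup [0.5355 0.0772] in scene [239.4 244.7]
timer [ 0.6151 -0.0101] in scene [243.6 204.9]
timer corners [[0.645, 0.019], [0.644, -0.04], [0.585, -0.039], [0.586, 0.02]]
barrel front [[0.721 0.02  0.   ]]
case (array([0.5004, 0.2979, 0.3005]), np.float64(0.02))
tray top (array([ 0.5208, -0.286 , -0.2133]), np.float64(0.025))
```

```bash
python3 -m handwheel '[[0,0,0,0,0,0.118,1],[0,0,0,0,0,0.118,1],[0,0,0,0,0,0.118,1]]'
cat > go.py <<'E'
# shift in cm along tool axes from the present TCP to a world target; turn about tool z to bring tool x to yaw
import sys; from h import *
s=get_state(); M=R.from_rotvec(s["eef_rot"]).as_matrix(); t=np.array([float(v) for v in sys.argv[1:4]])
yaw=np.arctan2(M[1,0],M[0,0]); print("shift cm",(M.T@(t-s["ee_pos"])*100).round(2),"turn",round(yaw-float(sys.argv[4]),3),"z axis",M[:,2].round(3),"w",round(s["grip_width"],4),"F",np.round(s["wrist_force"],1),"t",round(s["clock"],2))
E
python3 go.py .615 -.010 .15 -.01; python3 -c "
from h import *
s=get_state();c=calibration('wrist');M=R.from_rotvec(s['eef_rot']).as_matrix();print('cam in tool',M.T@(c['position']-s['ee_pos']))"
```

```text
clock: 0.35
ee_pos: [0.2171, -0.5857, 0.2305]
eef_rot: [-3.14, 0.008, 0.0]
wrist_force: [0.8, -0.2, -0.4]
grip_width: 0.0853
finger_force: 0.0
shift cm [ 39.51 -57.76   8.11] turn 0.005 z axis [-0.     0.001 -1.   ] w 0.0853 F [ 0.8 -0.2 -0.4] t 0.35
cam in tool [ 0.06769845 -0.00050223 -0.14231667]
```

```bash
python3 -m handwheel '[[4,0,0,0,0,0,1],[4,0,0,0,0,0,1],[4,0,0,0,0,0,1],[4,0,0,0,0,0,1],[4,0,0,0,0,0,1],[2,0,0,0,0,0,1],[0,-4.1,0,0,0,0,1],[0,-4.1,0,0,0,0,1],[0,-4.1,0,0,0,0,1],[0,-4.1,0,0,0,0,1]]' >/dev/null
python3 -m handwheel '[[0,-4.1,0,0,0,0,1],[0,-4.1,0,0,0,0,1],[0,-4.1,0,0,0,0,1],[0,-4.1,0,0,0,0,1],[0,-4.1,0,0,0,0,1],[0,-4.1,0,0,0,0,1],[0,-4.1,0,0,0,0,1],[0,-4.1,0,0,0,0,1],[0,-4.1,0,0,0,0,1],[0,-4.1,0,0,0,0,1]]' >/dev/null
python3 -m handwheel '[[0,0,0,0,0,-0.125,1],[0,0,0,0,0,-0.125,1],[0,0,0,0,0,-0.125,1],[0,0,0,0,0,-0.125,1],[0,0,0,0,0,-0.125,1],[0,0,0,0,0,-0.125,1],[0,0,0,0,0,-0.125,1],[0,0,0,0,0,-0.125,1],[0,0,0,0,0,-0.125,1],[0,0,0,0,0,-0.125,1]]' >/dev/null
python3 -m handwheel '[[0,0,0,0,0,-0.125,1],[0,0,0,0,0,-0.125,1],[0,0,0,0,0,-0.125,1],[0,0,0,0,0,-0.125,1],[0,0,0,0,0,-0.125,1],[0,0,0,0,0,-0.125,1],[0,0,0,0,0,-0.125,1],[0,0,0,0,0,-0.125,1],[0,0,0,0,0,-0.125,1],[0,0,0,0,0,-0.125,1]]' >/dev/null
python3 -m handwheel '[[0,0,0,0,0,-0.125,1],[0,0,0,0,0,-0.125,1],[0,0,0,0,0,-0.125,1],[0,0,0,0,0,-0.125,1],[0,0,0,0,0,-0.125,1],[0,0,0,0,0,0,1]]'; python3 go.py .615 -.010 .1 3.12
```

```text
clock: 4.18
ee_pos: [0.4363, -0.0118, 0.2308]
eef_rot: [-0.022, -3.141, -0.0]
wrist_force: [-0.3, 1.0, -0.5]
grip_width: 0.0855
finger_force: 0.0
shift cm [-17.87   0.43  13.06] turn 0.008 z axis [-0.001  0.    -1.   ] w 0.0855 F [-0.3  1.  -0.5] t 4.18
```

```bash
python3 -m handwheel '[[-3.6,0.1,0,0,0,0,1],[-3.6,0.1,0,0,0,0,1],[-3.6,0.1,1.5,0,0,0,1],[-3.6,0.1,3,0,0,0,1],[-3.5,0,3.5,0,0,0.01,1],[0,0,3,0,0,0,1],[0,0,2,0,0,0,1],[0,0,0,0,0,0,1]]'; python3 go.py .615 -.010 .0 3.12
python3 - <<'E'
from h import *
c=calibration("wrist"); im=grab_frame("wrist"); save(im,"w1.png"); print(proj(c,[[.615,-.010,.019],[.648,.023,.019],[.582,.023,.019],[.648,-.043,.019],[.582,-.043,.019]]).round())
E
```

```text
clock: 4.85
ee_pos: [0.6022, -0.0101, 0.1031]
eef_rot: [-0.045, -3.129, -0.002]
wrist_force: [-1.3, 0.9, -0.3]
grip_width: 0.0857
finger_force: 0.0
shift cm [-1.4   0.03 10.29] turn -0.007 z axis [-0.012  0.002 -1.   ] w 0.0857 F [-1.3  0.9 -0.3] t 4.85
[[276. 232.]
 [327. 277.]
 [327. 181.]
 [229. 280.]
 [222. 184.]]
```

View pics/w1.png

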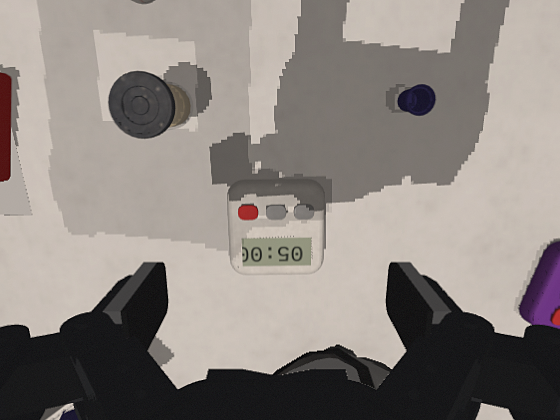

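```bash
python3 -m handwheel '[[-1.3,0,0,0,0,0,1],[0,0,2.5,0,0,0,1],[0,0,2.5,0,0,0,1],[0,0,2,0,0,0,1],[0,0,1.5,0,0,0,1],[0,0,0,0,0,0,1]]'; python3 go.py .615 -.010 .0 3.12
```

```text
clock: 5.4
ee_pos: [0.6177, -0.0108, 0.0238]
eef_rot: [-0.043, -3.138, -0.001]
wrist_force: [-1.3, -0.3, -0.8]
grip_width: 0.0855
finger_force: 0.0
shift cm [0.26 0.07 2.38] turn -0.006 z axis [-0.003  0.    -1.   ] w 0.0855 F [-1.3 -0.3 -0.8] t 5.4
```

```bash
python3 -m handwheel '[[0.2,0.1,1,0,0,0,1],[0,0,1,0,0,0,1],[0,0,0.3,0,0,0,1],[0,0,0,0,0,0,1]]'; python3 -m handwheel '[[0,0,0,0,0,0,0.3],[0,0,0,0,0,0,0.3],[0,0,0,0,0,0,0.3],[0,0,0,0,0,0,0.3],[0,0,0,0,0,0,0.3],[0,0,0,0,0,0,0.3]]'
```

```text
clock: 5.73
ee_pos: [0.6169, -0.0099, 0.0019]
eef_rot: [-0.041, -3.141, -0.0]
wrist_force: [0.1, -0.2, -0.1]
grip_width: 0.0858
finger_force: 0.0
clock: 6.23
ee_pos: [0.6186, -0.0101, 0.0039]
eef_rot: [0.041, 3.138, -0.001]
wrist_force: [-0.1, 0.0, 5.8]
grip_width: 0.0599
finger_force: 64.8
```

```bash
python3 -m handwheel '[[0,0,-1,0,0,0,0.3],[0,0,-1.5,0,0,0,0.3],[0,0,-1.5,0,0,0,0.3],[0,0,0,0,0,0,0.3],[0,0,0,0,0,0,0.3]]'
python3 - <<'E'
from h import *
save(grab_frame("wrist"),"w2.png")
E
```

```text
clock: 6.65
ee_pos: [0.6179, -0.0101, 0.0432]
eef_rot: [0.041, 3.139, -0.0]
wrist_force: [-0.0, -1.0, -0.6]
grip_width: 0.0597
finger_force: 63.7
```

View pics/w2.png

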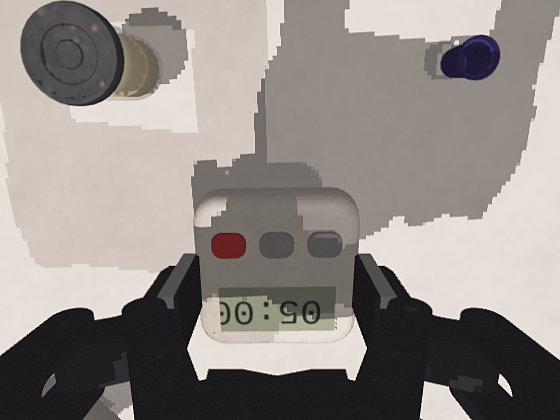

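```bash
python3 -m handwheel '[[0,0,-3,0,0,0,0.3],[0,0,-4,0,0,0,0.3],[1,3.5,-3,0,0,0,0.3],[2,3.5,0,0,0,0,0.3],[2,3.5,0,0,0,0,0.3],[2,3.5,0,0,0,0,0.3],[2,3.5,0,0,0,0,0.3],[1,3.5,0,0,0,0,0.3],[0,3.5,0,0,0,0,0.3],[0,3.5,0,0,0,0,0.3]]' >/dev/null;  python3 -m handwheel '[[0,0,0,0,0,-0.109,0.3],[0,0,0,0,0,-0.109,0.3],[0,0,0,0,0,-0.109,0.3],[0,0,0,0,0,0,0.3]]'; python3 go.py .5113 .273 .05 3.442
```

```text
clock: 7.87
ee_pos: [0.5244, 0.2685, 0.1368]
eef_rot: [0.475, -3.103, 0.001]
wrist_force: [-0.7, 0.2, 0.1]
grip_width: 0.06
finger_force: 64.1
shift cm [1.09 0.83 8.68] turn -6.28 z axis [-0.003 -0.001 -1.   ] w 0.06 F [-0.7  0.2  0.1] t 7.87
```

Yaw is right. I'll take a wrist look at z≈0.09 while approaching, to check the case pose.

```bash
python3 -m handwheel '[[1.1,0.8,0,0,0,0,0.3],[0,0,3,0,0,0,0.3],[0,0,2,0,0,0,0.3],[0,0,0,0,0,0,0.3]]'; python3 go.py .5113 .273 .01 3.442
cat > case.py <<'E'
from h import *
def cw(p): 
    p=np.atleast_2d(np.array(p,float)); c,s=np.cos(.3005),np.sin(.3005); return np.c_[p[:,0]*c-p[:,1]*s+.5004,p[:,0]*s+p[:,1]*c+.2979,p[:,2]]
E
python3 - <<'E'
from case import *
c=calibration("wrist"); im=grab_frame("wrist").copy()
q=proj(c,cw([[-.047,-.087,.03],[-.047,.087,.03],[.047,.087,.03],[.047,-.087,.03]])); print(q.round())
cv2.polylines(im,[q.astype(int)],True,(255,255,0),1); save(im,"w3.png")
E
```

```text
clock: 8.2
ee_pos: [0.508, 0.2714, 0.083]
eef_rot: [0.466, -3.096, 0.003]
wrist_force: [-1.6, -0.6, -2.1]
grip_width: 0.0598
finger_force: 64.1
shift cm [-0.43  0.06  7.29] turn -6.285 z axis [-0.01  -0.003 -1.   ] w 0.0598 F [-1.6 -0.6 -2.1] t 8.2
[[163. 145.]
 [491. 145.]
 [468. 304.]
 [176. 305.]]
```

View pics/w3.png

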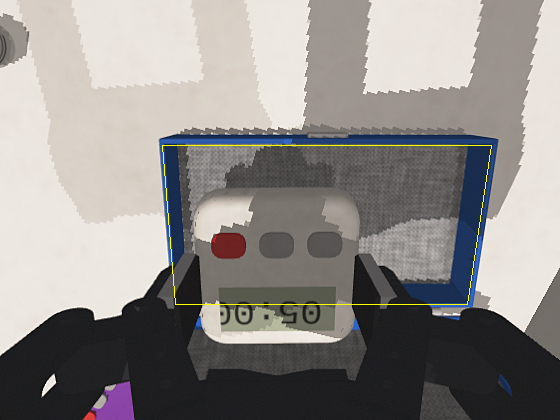

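```bash
python3 -m handwheel '[[-0.3,0.1,2,0,0,0,0.3],[0,0,2,0,0,0,0.3],[0,0,1.5,0,0,0,0.3],[0,0,0.8,0,0,0,0.3],[0,0,0,0,0,0,0.3],[0,0,0,0,0,0,0.3]]'; python3 go.py .5113 .273 .01 3.442
```

```text
clock: 8.75
ee_pos: [0.5156, 0.2748, 0.0266]
eef_rot: [-0.47, 3.105, 0.0]
wrist_force: [0.5, 0.2, 0.1]
grip_width: 0.0599
finger_force: 64.1
shift cm [ 0.47 -0.05  1.66] turn -6.283 z axis [ 0.001  0.    -1.   ] w 0.0599 F [0.5 0.2 0.1] t 8.75
```

```bash
python3 -m handwheel '[[0.4,0,0.7,0,0,0,0.3],[0,0,0.6,0,0,0,0.3],[0,0,0.3,0,0,0,0.3],[0,0,0,0,0,0,0.3],[0,0,0,0,0,0,0.3]]'; python3 go.py .5113 .273 .01 3.442
```

```text
clock: 9.17
ee_pos: [0.5112, 0.2734, 0.0095]
eef_rot: [0.471, -3.106, 0.0]
wrist_force: [-0.0, -0.6, -0.4]
grip_width: 0.0594
finger_force: 64.1
shift cm [ 0.   -0.04 -0.05] turn -6.283 z axis [-0. -0. -1.] w 0.0594 F [-0.  -0.6 -0.4] t 9.17
```

```bash
python3 -m handwheel '[[0,0,0.15,0,0,0,0.3],[0,0,0,0,0,0,0.3],[0,0,0,0,0,0,0.3]]';python3 -m handwheel '[[0,0,0.15,0,0,0,0.3],[0,0,0,0,0,0,0.3],[0,0,0,0,0,0,0.3]]'
```

```text
clock: 9.42
ee_pos: [0.5115, 0.2735, 0.0083]
eef_rot: [-0.471, 3.106, 0.0]
wrist_force: [0.4, -0.8, -1.3]
grip_width: 0.0597
finger_force: 64.1
clock: 9.67
ee_pos: [0.5118, 0.2736, 0.0079]
eef_rot: [-0.471, 3.106, -0.0]
wrist_force: [-3.8, 0.1, 6.0]
grip_width: 0.0596
finger_force: 65.4
```

```bash
python3 -m handwheel '[[0,0,-0.1,0,0,0,0.78],[0,0,0,0,0,0,0.78],[0,0,0,0,0,0,0.78],[0,0,0,0,0,0,0.78]]'; python3 -m handwheel '[[0,0,-1,0,0,0,0.78],[0,0,-2,0,0,0,0.78],[0,0,-3,0,0,0,0.6],[0,0,-4,0,0,0,0.2],[0,0,-4,0,0,0,-0.2],[0,0,0,0,0,0,-0.2]]'; python3 go.py .5345 .0772 .14 3.442
```

```text
clock: 10.0
ee_pos: [0.5113, 0.2734, 0.0075]
eef_rot: [0.471, -3.106, 0.0]
wrist_force: [-0.6, 0.3, -0.3]
grip_width: 0.0759
finger_force: 0.0
clock: 10.5
ee_pos: [0.5166, 0.2756, 0.1588]
eef_rot: [-0.469, 3.089, 0.006]
wrist_force: [1.2, 0.0, 1.6]
grip_width: 0.0346
finger_force: 0.0
shift cm [  4.21 -19.48   1.79] turn -6.282 z axis [ 0.016  0.006 -1.   ] w 0.0346 F [1.2 0.  1.6] t 10.5
```

```bash
python3 -m handwheel '[[1.5,-3.9,0,0,0,0,-0.2],[1.5,-3.9,0,0,0,0,-0.2],[1.2,-3.9,1,0,0,0,-0.2],[0,-3.9,1,0,0,0,-0.2],[0,-3.8,1,0,0,0,-0.2],[0,0,1,0,0,0,-0.2],[0,0,0,0,0,0,-0.2],[0,0,0,0,0,0,-0.2]]'
cat > look.py <<'E'
# wrist picture: coloured blobs -> world at height z
import sys; from h import *
z=float(sys.argv[2]); k=sys.argv[1]; c=calibration("wrist"); im=grab_frame("wrist"); np.save("w.npy",im)
H,S,V=cv2.split(cv2.cvtColor(im,cv2.COLOR_RGB2HSV).astype(np.int16))
m={"navy":(H>112)&(H<135)&(S>90),"red":((H<8)|(H>172))&(S>130),"blue":(H>100)&(H<118)&(S>110),"dark":(V<75)&(S<60)}[k].astype(np.uint8)
N,L,st,ce=cv2.connectedComponentsWithStats(m)
for i in range(1,N):
    if st[i,4]>150: print(st[i],ce[i].round(),world(c,[ce[i]],z)[0,:2].round(4))
E
python3 look.py navy .02; python3 go.py .5345 .0772 .14 3.442
```

```text
clock: 11.17
ee_pos: [0.5283, 0.0764, 0.1074]
eef_rot: [0.47, -3.105, -0.001]
wrist_force: [0.0, -0.0, 0.5]
grip_width: 0.0341
finger_force: 0.0
[260 202  27  31 605] [273. 218.] [0.5336 0.0764]
shift cm [-0.56 -0.15 -3.19] turn -6.282 z axis [-0.  0. -1.] w 0.0341 F [-0.8  0.7  1. ] t 11.22
```

```bash
python3 -m handwheel '[[-0.55,-0.13,1,0,0,0,-0.2],[0,0,2.5,0,0,0,-0.2],[0,0,2.5,0,0,0,-0.2],[0,0,2.2,0,0,0,-0.2],[0,0,1.2,0,0,0,-0.2],[0,0,0,0,0,0,-0.2],[0,0,0,0,0,0,-0.2]]'; python3 go.py .5340 .0768 .005 3.442
```

```text
clock: 11.8
ee_pos: [0.5345, 0.0776, 0.0141]
eef_rot: [0.474, -3.106, -0.0]
wrist_force: [0.6, 0.3, 0.2]
grip_width: 0.034
finger_force: 0.0
shift cm [ 0.07 -0.06  0.91] turn -6.281 z axis [-0.  0. -1.] w 0.034 F [0.6 0.3 0.2] t 11.8
```

```bash
python3 -m handwheel '[[0,0,0.6,0,0,0,-0.2],[0,0,0.3,0,0,0,-0.2],[0,0,0,0,0,0,-0.2],[0,0,0,0,0,0,-0.75],[0,0,0,0,0,0,-0.75],[0,0,0,0,0,0,-0.75],[0,0,0,0,0,0,-0.75],[0,0,0,0,0,0,-0.75]]';  python3 -m handwheel '[[0,0,-1.5,0,0,0,-0.75],[0,0,-3,0,0,0,-0.75],[0,0,-4,0,0,0,-0.75],[0,0,-4,0,0,0,-0.75],[0,0,0,0,0,0,-0.75]]'
python3 go.py .4750 .3446 .12 3.442; python3 -c "
from case import *; print(cw([[-.008,.052,0]]))"
```

```text
clock: 12.47
ee_pos: [0.5351, 0.0766, 0.0055]
eef_rot: [-0.471, 3.105, -0.0]
wrist_force: [-1.1, -0.2, 3.9]
grip_width: 0.0145
finger_force: 58.6
clock: 12.88
ee_pos: [0.5399, 0.0768, 0.1392]
eef_rot: [-0.469, 3.091, -0.003]
wrist_force: [1.7, 0.5, 0.4]
grip_width: 0.0146
finger_force: 58.6
shift cm [-1.72 27.5   1.83] turn -6.282 z axis [ 0.016  0.    -1.   ] w 0.0146 F [1.7 0.5 0.4] t 12.88
[[0.4773666  0.34520182 0.        ]]
```

```bash
python3 -m handwheel '[[-0.4,3.9,0,0,0,0,-0.75],[-0.4,3.9,0,0,0,0,-0.75],[-0.4,3.9,0,0,0,0,-0.75],[-0.4,3.9,0,0,0,0,-0.75],[-0.4,3.9,0,0,0,0,-0.75],[-0.4,3.9,0,0,0,0,-0.75],[0,3.9,0,0,0,0,-0.75],[0,0,3,0,0,0,-0.75],[0,0,0,0,0,0,-0.75],[0,0,0,0,0,0,-0.75]]'; python3 go.py .4774 .3452 .0095 3.442
python3 - <<'E'
from h import *
save(grab_frame("wrist"),"w4.png")
E
```

```text
clock: 13.72
ee_pos: [0.4745, 0.3438, 0.0972]
eef_rot: [0.472, -3.101, 0.003]
wrist_force: [0.7, -0.1, -0.1]
grip_width: 0.0148
finger_force: 58.7
shift cm [-0.37  0.06  8.77] turn -6.281 z axis [-0.005 -0.003 -1.   ] w 0.0148 F [ 0.7 -0.1 -0.1] t 13.72
```

View pics/w4.png

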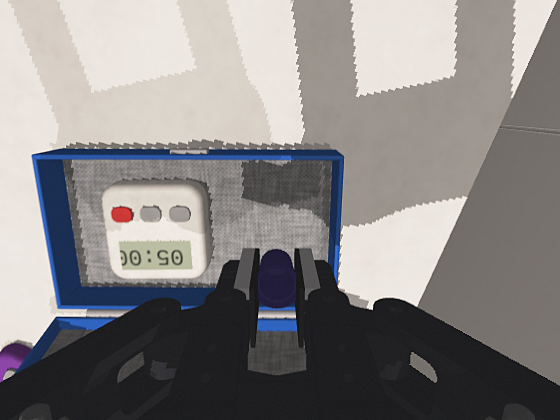

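```bash
python3 -m handwheel '[[-0.2,0,2.5,0,0,0,-0.75],[0,0,2.5,0,0,0,-0.75],[0,0,2,0,0,0,-0.75],[0,0,1,0,0,0,-0.75],[0,0,0,0,0,0,-0.75],[0,0,0,0,0,0,-0.75]]'; python3 go.py .4774 .3452 .0095 3.442
```

```text
clock: 14.27
ee_pos: [0.4791, 0.3446, 0.0206]
eef_rot: [-0.469, 3.106, 0.0]
wrist_force: [0.2, 0.6, -0.1]
grip_width: 0.0148
finger_force: 58.7
shift cm [0.15 0.1  1.11] turn -6.284 z axis [ 0.001  0.    -1.   ] w 0.0148 F [ 0.2  0.6 -0.1] t 14.27
```

```bash
python3 -m handwheel '[[0,0,0.6,0,0,0,-0.75],[0,0,0.4,0,0,0,-0.75],[0,0,0,0,0,0,-0.75],[0,0,0.15,0,0,0,-0.75],[0,0,0,0,0,0,-0.75],[0,0,0,0,0,0,-0.75]]'; python3 go.py .4774 .3452 .0095 3.442
```

```text
clock: 14.77
ee_pos: [0.4789, 0.3454, 0.0094]
eef_rot: [-0.472, 3.105, 0.0]
wrist_force: [-1.7, -1.6, 4.8]
grip_width: 0.0142
finger_force: 59.2
shift cm [ 0.15  0.02 -0.01] turn -6.282 z axis [ 0.001  0.    -1.   ] w 0.0142 F [-1.7 -1.6  4.8] t 14.77
```

```bash
python3 -m handwheel '[[0,0,-0.1,0,0,0,-0.4],[0,0,0,0,0,0,-0.4],[0,0,0,0,0,0,-0.4],[0,0,-0.5,0,0,0,-0.4],[0,0,-1.5,0,0,0,-0.4],[0,0,-3,0,0,0,-0.4],[0,0,-4,0,0,0,-1],[0,0,-4,0,0,0,-1],[0,0,-2,0,0,0,-1],[0,0,0,0,0,0,-1]]'
python3 - <<'E'
from h import *
a=grab_frame("wrist"); b=grab_frame("top"); np.save("top2.npy",b)
o=np.zeros((600,800,3),np.uint8); o[:315,:420]=cv2.resize(a,(420,315)); o[:,420:]=cv2.resize(b[120:280,60:161],(380,600),interpolation=cv2.INTER_CUBIC); save(o,"w5.png")
E
```

```text
clock: 15.6
ee_pos: [0.4817, 0.3471, 0.1671]
eef_rot: [-0.47, 3.094, 0.007]
wrist_force: [0.5, 0.4, 1.0]
grip_width: 0.0002
finger_force: 0.0
```

View pics/w5.png

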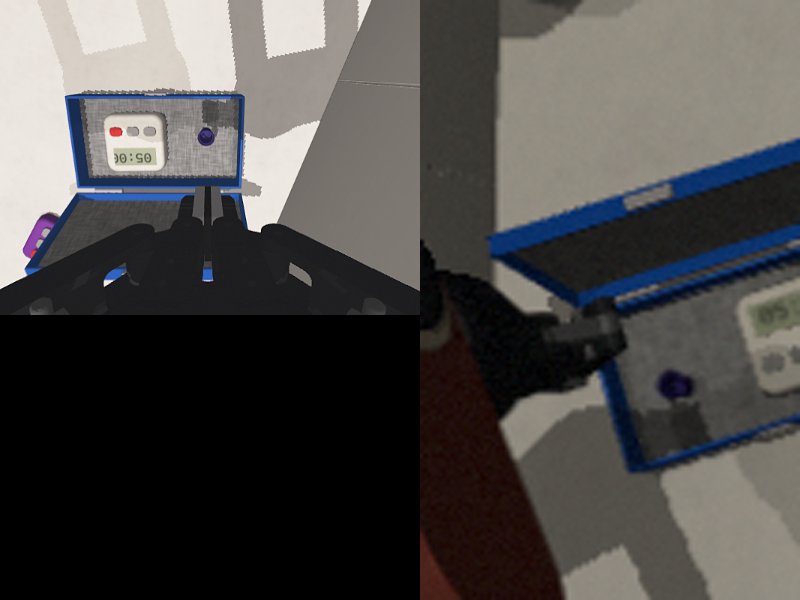

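```bash
python3 - <<'E'
from case import *
t=calibration("top"); o=np.array([121.1,172.5])
for a in np.arange(1.5,2.05,.05):
    p=cw([[.052-.102*np.cos(a),0,.0305+.102*np.sin(a)]]); print(round(a,2),proj(t,p)[0].round(1),end=" ")
print(cw([[.175,0,.24],[.175,0,.105]]))
E
python3 -m handwheel '[[0,0,-3.5,0,0,0,-1],[0,0,-3.5,0,0,0,-1],[0,0,-1,0,0,0,-1],[0,0,0,0,0,0,-1]]' ; python3 go.py .6676 .3497 .245 3.442
```

```text
1.5 [125.  188.1] 1.55 [124.3 185.7] 1.6 [123.6 183.3] 1.65 [122.9 180.9] 1.7 [122.3 178.6] 1.75 [121.7 176.3] 1.8 [121.2 174.1] 1.85 [120.7 171.9] 1.9 [120.3 169.7] 1.95 [120.  167.7] 2.0 [119.7 165.7] [[0.66755801 0.34969962 0.24      ]
 [0.66755801 0.34969962 0.105     ]]
clock: 16.03
ee_pos: [0.4794, 0.3458, 0.2417]
eef_rot: [-0.471, 3.102, 0.002]
wrist_force: [0.6, -0.8, 0.1]
grip_width: -0.0001
finger_force: 0.0
shift cm [-18.09  -5.21  -0.26] turn -6.282 z axis [ 0.004  0.002 -1.   ] w -0.0001 F [ 0.6 -0.8  0.1] t 16.03
```

```bash
python3 -m handwheel '[[-2.6,-1,0,0,0,0,-1],[-2.6,-1,0,0,0,0,-1],[-2.6,-1,0,0,0,0,-1],[-2.6,-1,0,0,0,0,-1],[-2.7,-1.2,0,0,0,0,-1],[0,0,0,0,0,0,-1],[0,0,0,0,0,0,-1]]' >/dev/null; python3 go.py .6198 .335 .105 3.442
```

```text
shift cm [-0.27  0.14 12.93] turn -6.284 z axis [-0.006 -0.002 -1.   ] w 0.0 F [-0.4 -0.2 -1. ] t 16.62
```

```bash
python3 -m handwheel '[[0,0.1,2,0,0,0,-1],[0,0,3,0,0,0,-1],[0,0,4,0,0,0,-1],[0,0,3,0,0,0,-1],[0,0,1,0,0,0,-1],[0,0,0,0,0,0,-1],[0,0,0,0,0,0,-1]]'; python3 go.py .6198 .335 .105 3.442
python3 - <<'E'
from h import *
a=grab_frame("scene"); save(cv2.resize(a[150:400,0:280],(672,600)),"s5.png")
E
```

```text
clock: 17.2
ee_pos: [0.6178, 0.3354, 0.1091]
eef_rot: [0.472, -3.105, 0.0]
wrist_force: [-0.1, 0.6, 0.8]
grip_width: 0.0001
finger_force: 0.0
shift cm [-0.18 -0.1   0.41] turn -6.282 z axis [-0.001 -0.    -1.   ] w 0.0001 F [-0.1  0.6  0.8] t 17.2
```

View pics/s5.png

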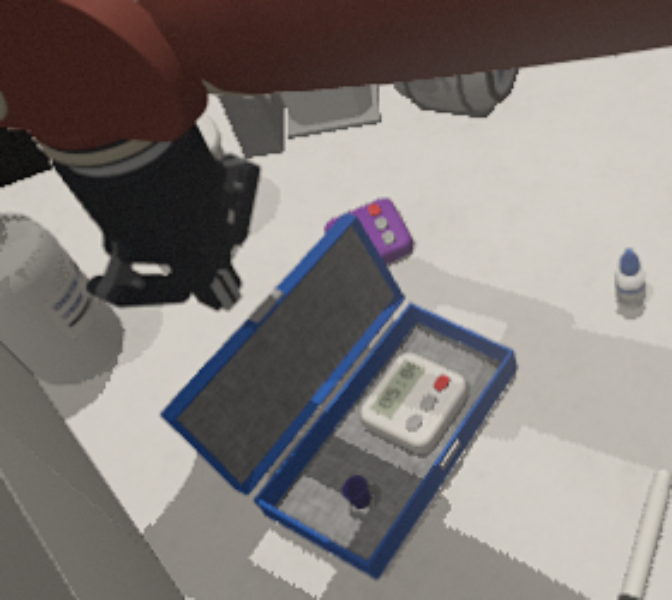

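```bash
python3 -m handwheel '[[1.5,0,0.3,0,0,0,-1],[1.5,0,0,0,0,0,-1],[1.6,0,0,0,0,0,-1],[1.2,0,-0.3,0,0,0,-1],[1.2,0,-0.3,0,0,0,-1],[0,0,0,0,0,0,-1]]'; python3 -m handwheel '[[1.2,0,0.2,0,0,0,-1],[1.2,0,0.3,0,0,0,-1],[1.3,0,0.8,0,0,0,-1],[1.3,0,0.8,0,0,0,-1],[1.2,0,0.8,0,0,0,-1],[0,0,0,0,0,0,-1],[0,0,0,0,0,0,-1]]'; python3 go.py .5004 .2979 .05 3.442
```

```text
clock: 17.75
ee_pos: [0.5523, 0.3153, 0.1165]
eef_rot: [-0.471, 3.1, 0.002]
wrist_force: [1.0, -0.0, 0.3]
grip_width: 0.0002
finger_force: 0.0
clock: 18.33
ee_pos: [0.4935, 0.2966, 0.0847]
eef_rot: [-0.471, 3.104, 0.001]
wrist_force: [0.8, 0.1, -0.0]
grip_width: 0.0001
finger_force: 0.0
shift cm [-0.69 -0.08  3.47] turn -6.282 z axis [ 0.002  0.001 -1.   ] w 0.0001 F [ 0.8  0.1 -0. ] t 18.33
```

Now press down, in small steps near the shut height of 44 mm.

```bash
python3 -m handwheel '[[1,0,1,0,0,0,-1],[1,0,1,0,0,0,-1],[0,0,1,0,0,0,-1],[0,0,0.5,0,0,0,-1],[0,0,0,0,0,0,-1],[0,0,0,0,0,0,-1]]'; python3 -m handwheel '[[0,0,0.3,0,0,0,-1],[0,0,0.2,0,0,0,-1],[0,0,0,0,0,0,-1]]'; python3 -m handwheel '[[0,0,0.3,0,0,0,-1],[0,0,0,0,0,0,-1],[0,0,0,0,0,0,-1]]'; python3 go.py .5004 .2979 .044 3.442
```

```text
clock: 18.83
ee_pos: [0.4743, 0.2904, 0.0485]
eef_rot: [-0.471, 3.106, 0.0]
wrist_force: [-0.0, -0.2, -0.6]
grip_width: 0.0003
finger_force: 0.0
clock: 19.08
ee_pos: [0.4743, 0.2905, 0.0441]
eef_rot: [-0.471, 3.105, 0.001]
wrist_force: [0.5, 0.2, 0.2]
grip_width: 0.0002
finger_force: 0.6
clock: 19.33
ee_pos: [0.4744, 0.2906, 0.0438]
eef_rot: [-0.472, 3.105, -0.0]
wrist_force: [-6.9, -3.6, 18.3]
grip_width: 0.0
finger_force: 9.0
shift cm [-2.7  -0.07 -0.02] turn -6.282 z axis [ 0.001 -0.    -1.   ] w 0.0 F [-6.9 -3.6 18.3] t 19.33
```

```bash
python3 -m handwheel '[[0,0,-3,0,0,0,-1],[0,0,-4,0,0,0,-1],[0,0,-4,0,0,0,0.06],[0,0,0,0,0,0.1,0.06],[0,0,0,0,0,0.1,0.06],[0,0,0,0,0,0.1,0.06],[0,0,0,0,0,0,0.06],[0,0,0,0,0,0,0.06]]'; python3 go.py .4597 .0863 .15 3.1416
python3 - <<'E'
from h import *
a=grab_frame("scene"); save(cv2.resize(a[150:400,0:280],(560,500)),"s6.png")
E
```

```text
clock: 20.0
ee_pos: [0.4733, 0.2902, 0.1501]
eef_rot: [0.006, -3.142, 0.0]
wrist_force: [0.2, -0.4, 0.2]
grip_width: 0.0452
finger_force: 0.0
shift cm [ 1.440e+00 -2.038e+01  1.000e-02] turn -6.279 z axis [-0. -0. -1.] w 0.0452 F [ 0.2 -0.4  0.2] t 20.0
```

View pics/s6.png

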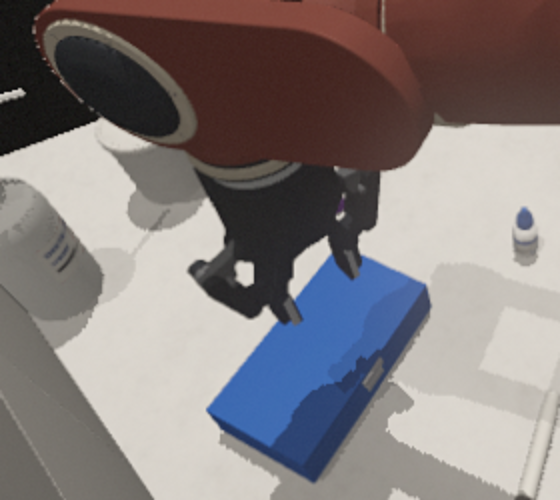

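The lid is fully shut. Next is the blue-capped bottle: I'll hover over it and measure its cap with the wrist camera.

```bash
python3 -m handwheel '[[0.4,-4,0,0,0,0,0.06],[0.4,-4,0,0,0,0,0.06],[0.4,-4,0,0,0,0,0.06],[0.2,-4,0,0,0,0,0.06],[0,-4,0,0,0,0,0.06],[0,-0.4,0,0,0,0,0.06],[0,0,0,0,0,0,0.06],[0,0,0,0,0,0,0.06]]'; python3 look.py blue .06;  python3 go.py .4597 .0863 .026 3.1416
```

```text
clock: 20.72
ee_pos: [0.4597, 0.0863, 0.1502]
eef_rot: [0.002, -3.142, -0.001]
wrist_force: [-0.4, -0.7, 0.1]
grip_width: 0.0455
finger_force: 0.0
[  412   169   148   162 17149] [495. 252.] [0.4902 0.2358]
[266 192  25  27 520] [278. 205.] [0.4565 0.0876]
shift cm [-1.000e-02 -6.000e-02  1.242e+01] turn -6.281 z axis [-0.     0.001 -1.   ] w 0.0451 F [-0.8 -0.6  1. ] t 20.77
```

```bash
python3 -m handwheel '[[0.15,0.05,2,0,0,0,0.06],[0,0,3,0,0,0,0.06],[0,0,3,0,0,0,0.06],[0,0,2.5,0,0,0,0.06],[0,0,1.5,0,0,0,0.06],[0,0,0.6,0,0,0,0.06],[0,0,0,0,0,0,0.06],[0,0,0,0,0,0,0.06]]'; python3 -m handwheel '[[0,0,0,0,0,0,-0.6],[0,0,0,0,0,0,-0.6],[0,0,0,0,0,0,-0.6],[0,0,0,0,0,0,-0.6],[0,0,-1,0,0,0,-0.6],[0,0,-2.5,0,0,0,-0.6],[0,0,-3.5,0,0,0,-0.6],[0,0,-3.5,0,0,0,-0.6],[0,0,-3,0,0,0,-0.6],[0,0,0,0,0,0,-0.6]]'
python3 - <<'E'
import numpy as np
a=-.2133;c,s=np.cos(a),np.sin(a)
for y in(.058,0,-.058): print(.5208-y*s,-.286+y*c)
E
```

```text
clock: 21.43
ee_pos: [0.4586, 0.0876, 0.0248]
eef_rot: [-0.005, 3.141, 0.0]
wrist_force: [0.6, -0.5, 0.3]
grip_width: 0.0452
finger_force: 0.0
clock: 22.27
ee_pos: [0.4622, 0.0867, 0.1676]
eef_rot: [-0.002, 3.128, 0.0]
wrist_force: [1.1, -0.0, 1.5]
grip_width: 0.0229
finger_force: 58.9
0.5330778031347319 -0.22931441497007574
0.5208 -0.286
0.5085221968652682 -0.3426855850299242
```

```bash
python3 -m handwheel '[[-0.5,-3.9,0,0,0,0,-0.6],[-0.5,-3.9,0,0,0,0,-0.6],[-0.5,-3.9,0,0,0,0,-0.6],[-0.5,-3.9,0,0,0,0,-0.6],[-0.5,-3.9,0,0,0,0,-0.6],[-0.5,-3.9,0,0,0,0,-0.6],[-0.5,-3.9,0,0,0,0,-0.6],[-0.5,-3.9,0,0,0,0,-0.6],[-0.5,-3.9,0,0,0,0,-0.6],[-0.5,-3.9,0,0,0,0,-0.6]]' >/dev/null; python3 -m handwheel '[[0,-3.9,0,0,0,0,-0.6],[0,0,0,0,0,0,-0.6],[0,0,0,0,0,0,-0.6]]'; python3 go.py .5085 -.3427 .028 3.1416
python3 - <<'E'
from h import *
t=calibration("top"); p=lambda u,v:(350+(u-492)/2.678-.4,170+(v-300)/2.683-.4)
print(world(t,[p(580,366),p(648,380),p(717,395)],.022)[:,:2].round(4))
c=calibration("wrist"); im=grab_frame("wrist").copy()
for w in [(.5331,-.2293),(.5208,-.286),(.5085,-.3427)]:
    a=np.linspace(0,6.28,40); q=proj(c,np.c_[w[0]+.023*np.cos(a),w[1]+.023*np.sin(a),a*0+.022]); cv2.polylines(im,[q.astype(int)],True,(255,255,0),1)
save(im,"w7.png")
E
```

```text
clock: 23.35
ee_pos: [0.5079, -0.344, 0.1588]
eef_rot: [-0.003, -3.141, -0.002]
wrist_force: [0.3, 0.2, -0.1]
grip_width: 0.023
finger_force: 59.1
shift cm [-0.08  0.11 13.08] turn -0.002 z axis [-0.001  0.001 -1.   ] w 0.023 F [ 0.3  0.2 -0.1] t 23.35
[[ 0.5346 -0.232 ]
 [ 0.522  -0.2882]
 [ 0.5086 -0.3446]]
```

View pics/w7.png

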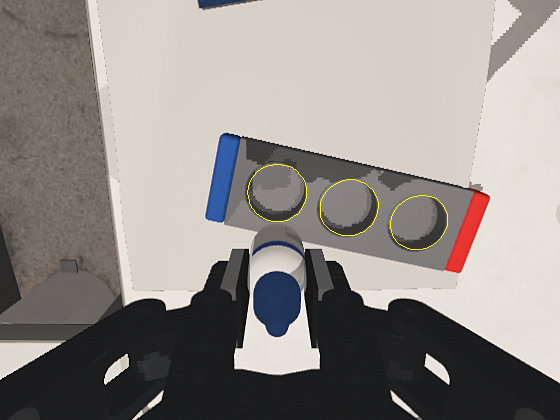

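```bash
python3 -m handwheel '[[0,0.05,2,0,0,0,-0.6],[0,0,3,0,0,0,-0.6],[0,0,3,0,0,0,-0.6],[0,0,2,0,0,0,-0.6],[0,0,1,0,0,0,-0.6],[0,0,0.5,0,0,0,-0.6],[0,0,0,0,0,0,-0.6],[0,0,0,0,0,0,-0.6]]'; python3 go.py .5085 -.3427 .0288 3.1416
```

```text
clock: 24.07
ee_pos: [0.5095, -0.3419, 0.0457]
eef_rot: [-0.003, 3.14, -0.002]
wrist_force: [-0.5, 0.0, 0.0]
grip_width: 0.023
finger_force: 59.1
shift cm [ 0.11 -0.08  1.69] turn -6.281 z axis [ 0.002 -0.001 -1.   ] w 0.023 F [-0.5  0.   0. ] t 24.07
```

```bash
python3 -m handwheel '[[0,0,0.8,0,0,0,-0.6],[0,0,0.6,0,0,0,-0.6],[0,0,0.25,0,0,0,-0.6],[0,0,0,0,0,0,-0.6],[0,0,0,0,0,0,-0.6]]'; python3 -m handwheel '[[0,0,0.15,0,0,0,-0.6],[0,0,0,0,0,0,-0.6],[0,0,0,0,0,0,-0.6]]'; python3 go.py .5085 -.3427 .0288 3.1416
```

```text
clock: 24.48
ee_pos: [0.5096, -0.3425, 0.0302]
eef_rot: [-0.002, 3.14, -0.002]
wrist_force: [-2.8, 2.5, 10.1]
grip_width: 0.0231
finger_force: 60.1
clock: 24.73
ee_pos: [0.5098, -0.3426, 0.0302]
eef_rot: [-0.002, 3.14, -0.001]
wrist_force: [-4.9, 5.1, 17.1]
grip_width: 0.0228
finger_force: 60.8
shift cm [ 0.13 -0.01  0.14] turn -6.282 z axis [ 0.001 -0.001 -1.   ] w 0.0228 F [-4.9  5.1 17.1] t 24.73
```

```bash
python3 -m handwheel '[[0,0,-0.15,0,0,0,0.0],[0,0,0,0,0,0,0.0],[0,0,0,0,0,0,0.0],[0,0,-1,0,0,0,0.0],[0,0,-2.5,0,0,0,0.06],[0,0,-3.5,0,0,0,0.06],[0,0,-3.5,0,0,0,0.06],[0,0,-1.5,0,0,0,0.06],[0,0,0,0,0,0,0.06]]'; python3 -m handwheel '[[-0.4,3.8,0,0,0,0,0.1],[-0.4,3.8,0,0,0,0,0.1],[-0.4,3.8,0,0,0,0,0.1],[-0.4,3.8,0,0,0,0,0.1],[-0.4,3.8,0,0,0,0,0.1],[-0.4,3.8,0,0,0,0,0.1],[0,3.8,0,0,0,0,0.1],[0,0,0,0,0,0,0.1],[0,0,0,0,0,0,0.1]]'; python3 go.py .5334 -.0749 .024 3.1416; python3 look.py dark .058
```

```text
clock: 25.48
ee_pos: [0.5112, -0.344, 0.1544]
eef_rot: [-0.002, 3.134, -0.01]
wrist_force: [0.3, -0.8, 0.6]
grip_width: 0.0452
finger_force: 0.0
clock: 26.23
ee_pos: [0.5315, -0.0739, 0.1465]
eef_rot: [0.008, -3.139, -0.0]
wrist_force: [0.1, 0.3, -0.3]
grip_width: 0.0466
finger_force: 0.0
shift cm [-0.21 -0.11 12.25] turn -6.278 z axis [-0.002  0.    -1.   ] w 0.0466 F [ 0.1  0.3 -0.3] t 26.23
[  0 131 129  37 851] [ 63. 148.] [ 0.4915 -0.207 ]
[  35  168   58   60 1254] [ 55. 204.] [ 0.5279 -0.2181]
[ 249  187   49   48 1711] [273. 210.] [ 0.5312 -0.0757]
[    0   251   560   169 51135] [280. 363.] [ 0.6488 -0.0701]
```

```bash
python3 -m handwheel '[[-0.05,-0.15,2,0,0,0,0.1],[0,0,3,0,0,0,0.1],[0,0,3,0,0,0,0.1],[0,0,2.4,0,0,0,0.1],[0,0,1.5,0,0,0,0.1],[0,0,0.5,0,0,0,0.1],[0,0,0,0,0,0,0.1],[0,0,0,0,0,0,0.1]]'; python3 -m handwheel '[[0,0,0,0,0,0,-0.5],[0,0,0,0,0,0,-0.5],[0,0,0,0,0,0,-0.5],[0,0,0,0,0,0,-0.5],[0,0,-1,0,0,0,-0.5],[0,0,-2.5,0,0,0,-0.5],[0,0,-3.5,0,0,0,-0.5],[0,0,-3.5,0,0,0,-0.5],[0,0,-3,0,0,0,-0.5],[0,0,0,0,0,0,-0.5]]'
```

```text
clock: 26.95
ee_pos: [0.5332, -0.0783, 0.0242]
eef_rot: [0.0, 3.141, -0.0]
wrist_force: [-0.6, 0.1, 1.7]
grip_width: 0.0467
finger_force: 0.0
clock: 27.78
ee_pos: [0.5369, -0.078, 0.1675]
eef_rot: [-0.002, 3.129, -0.005]
wrist_force: [1.7, -0.2, 0.2]
grip_width: 0.0305
finger_force: 59.3
```

```bash
python3 -m handwheel '[[0.3,-4.1,0,0,0,0,-0.5],[0.3,-4.1,0,0,0,0,-0.5],[0.3,-4.1,0,0,0,0,-0.5],[0.3,-4.1,0,0,0,0,-0.5],[0,-4.1,0,0,0,0,-0.5],[0,-0.3,2,0,0,0,-0.5],[0,0,3,0,0,0,-0.5],[0,0,3,0,0,0,-0.5],[0,0,0,0,0,0,-0.5],[0,0,0,0,0,0,-0.5]]'; python3 go.py .5212 -.2868 .0285 3.1416
```

```text
clock: 28.62
ee_pos: [0.5194, -0.2839, 0.0766]
eef_rot: [0.002, -3.137, -0.006]
wrist_force: [0.1, -0.5, -0.5]
grip_width: 0.0302
finger_force: 59.5
shift cm [-0.2  -0.31  4.81] turn -6.282 z axis [-0.004  0.004 -1.   ] w 0.0302 F [ 0.1 -0.5 -0.5] t 28.62
```

```bash
python3 -m handwheel '[[-0.1,-0.15,1,0,0,0,-0.5],[0,0,1.2,0,0,0,-0.5],[0,0,1,0,0,0,-0.5],[0,0,0.6,0,0,0,-0.5],[0,0,0,0,0,0,-0.5],[0,0,0,0,0,0,-0.5]]'; python3 go.py .5212 -.2868 .0285 3.1416
```

```text
clock: 29.12
ee_pos: [0.5218, -0.2865, 0.0403]
eef_rot: [0.002, -3.141, -0.001]
wrist_force: [0.4, 0.3, -0.4]
grip_width: 0.0304
finger_force: 59.5
shift cm [ 0.06 -0.03  1.18] turn -6.282 z axis [-0.001  0.001 -1.   ] w 0.0304 F [ 0.4  0.3 -0.4] t 29.12
```

```bash
python3 -m handwheel '[[0,0,0.6,0,0,0,-0.5],[0,0,0.4,0,0,0,-0.5],[0,0,0.15,0,0,0,-0.5],[0,0,0,0,0,0,-0.5],[0,0,0,0,0,0,-0.5]]'; python3 -m handwheel '[[0,0,0.1,0,0,0,-0.5],[0,0,0,0,0,0,-0.5],[0,0,0,0,0,0,-0.5]]'
```

```text
clock: 29.53
ee_pos: [0.5224, -0.2869, 0.0297]
eef_rot: [-0.002, 3.141, -0.0]
wrist_force: [-1.3, 0.9, 2.7]
grip_width: 0.0301
finger_force: 59.7
clock: 29.78
ee_pos: [0.5228, -0.2869, 0.0296]
eef_rot: [-0.002, 3.14, -0.0]
wrist_force: [-1.0, 2.2, 6.6]
grip_width: 0.0306
finger_force: 60.1
```

```bash
python3 -m handwheel '[[0,0,-0.1,0,0,0,0.02],[0,0,0,0,0,0,0.02],[0,0,0,0,0,0,0.02],[0,0,-1,0,0,0,0.02],[0,0,-2.5,0,0,0,0.02],[0,0,-3.5,0,0,0,0.06],[0,0,-3.5,0,0,0,0.06],[0,0,-1.5,0,0,0,0.06],[0,0,0,0,0,0,0.06]]'; python3 -m handwheel '[[1.2,4.05,0,0,0,0,0.06],[1.2,4.05,0,0,0,0,0.06],[1.2,4.05,0,0,0,0,0.06],[1.2,4.05,0,0,0,0,0.06],[1.2,4.05,0,0,0,0,0.06],[0,0,0,0,0,0,0.06],[0,0,0,0,0,0,0.06],[0,0,0,0,0,0,0.06]]'; python3 go.py .4616 -.0840 .024 3.1416; python3 look.py red .06
```

```text
clock: 30.53
ee_pos: [0.5248, -0.2888, 0.1561]
eef_rot: [-0.002, 3.133, -0.01]
wrist_force: [0.0, -0.8, 1.0]
grip_width: 0.0455
finger_force: 0.0
clock: 31.2
ee_pos: [0.4624, -0.087, 0.1488]
eef_rot: [0.003, -3.141, 0.0]
wrist_force: [-0.2, -0.7, -0.1]
grip_width: 0.045
finger_force: 0.0
shift cm [ 0.08  0.31 12.48] turn -6.281 z axis [-0. -0. -1.] w 0.045 F [-0.2 -0.7 -0.1] t 31.2
[235  13  19  17 270] [244.  21.] [ 0.3495 -0.1054]
[266 191  25  27 532] [278. 204.] [ 0.4582 -0.0857]
[ 138  243   34   70 1433] [154. 275.] [ 0.5093 -0.1706]
```

```bash
python3 -m handwheel '[[0.24,0.2,2,0,0,0,0.06],[0,0,3,0,0,0,0.06],[0,0,3,0,0,0,0.06],[0,0,2.4,0,0,0,0.06],[0,0,1.5,0,0,0,0.06],[0,0,0.5,0,0,0,0.06],[0,0,0,0,0,0,0.06],[0,0,0,0,0,0,0.06]]'; python3 -m handwheel '[[0,0,0,0,0,0,-0.6],[0,0,0,0,0,0,-0.6],[0,0,0,0,0,0,-0.6],[0,0,0,0,0,0,-0.6],[0,0,-1,0,0,0,-0.6],[0,0,-2.5,0,0,0,-0.6],[0,0,-3.5,0,0,0,-0.6],[0,0,-3.5,0,0,0,-0.6],[0,0,-3,0,0,0,-0.6],[0,0,0,0,0,0,-0.6]]'
```

```text
clock: 31.92
ee_pos: [0.4609, -0.086, 0.0258]
eef_rot: [0.0, 3.141, -0.0]
wrist_force: [-0.1, -0.0, 0.2]
grip_width: 0.0454
finger_force: 0.0
clock: 32.75
ee_pos: [0.4639, -0.0862, 0.1684]
eef_rot: [-0.002, 3.129, -0.006]
wrist_force: [1.0, 0.3, 0.9]
grip_width: 0.0227
finger_force: 58.9
```

```bash
python3 -m handwheel '[[-1.8,-3.6,0,0,0,0,-0.6],[-1.8,-3.6,0,0,0,0,-0.6],[-1.8,-3.6,0,0,0,0,-0.6],[-1.8,-3.6,0,0,0,0,-0.6],[0,0,0,0,0,0,-0.6],[0,0,2,0,0,0,-0.6],[0,0,3,0,0,0,-0.6],[0,0,2.5,0,0,0,-0.6],[0,0,0,0,0,0,-0.6],[0,0,0,0,0,0,-0.6]]'; python3 go.py .5335 -.230 .0305 3.1416
```

```text
clock: 33.58
ee_pos: [0.5308, -0.2277, 0.0835]
eef_rot: [0.002, -3.138, -0.004]
wrist_force: [0.2, -0.7, 0.2]
grip_width: 0.0227
finger_force: 59.0
shift cm [-0.29 -0.24  5.3 ] turn -6.282 z axis [-0.004  0.003 -1.   ] w 0.0227 F [ 0.2 -0.7  0.2] t 33.58
```

```bash
python3 -m handwheel '[[-0.1,-0.05,1,0,0,0,-0.6],[0,0,1.5,0,0,0,-0.6],[0,0,1,0,0,0,-0.6],[0,0,0.6,0,0,0,-0.6],[0,0,0,0,0,0,-0.6],[0,0,0,0,0,0,-0.6]]'; python3 go.py .5335 -.230 .0305 3.1416
```

```text
clock: 34.08
ee_pos: [0.5336, -0.2295, 0.0446]
eef_rot: [-0.002, 3.141, -0.0]
wrist_force: [-0.4, -0.7, 0.3]
grip_width: 0.0231
finger_force: 59.0
shift cm [ 0.01 -0.05  1.41] turn -6.282 z axis [ 0. -0. -1.] w 0.0231 F [-0.4 -0.7  0.3] t 34.08
```

```bash
python3 -m handwheel '[[0,0,0.7,0,0,0,-0.6],[0,0,0.5,0,0,0,-0.6],[0,0,0.15,0,0,0,-0.6],[0,0,0,0,0,0,-0.6],[0,0,0,0,0,0,-0.6]]'; python3 -m handwheel '[[0,0,0.12,0,0,0,-0.6],[0,0,0,0,0,0,-0.6],[0,0,0,0,0,0,-0.6]]'
```

```text
clock: 34.5
ee_pos: [0.5337, -0.2296, 0.0312]
eef_rot: [-0.002, 3.141, -0.0]
wrist_force: [-0.6, 1.3, 3.5]
grip_width: 0.0231
finger_force: 59.3
clock: 34.75
ee_pos: [0.5339, -0.2297, 0.0312]
eef_rot: [-0.002, 3.141, -0.0]
wrist_force: [-3.3, 2.2, 8.7]
grip_width: 0.0233
finger_force: 60.2
```

Contact, so release, retreat, and check everything.

```bash
python3 -m handwheel '[[0,0,-0.12,0,0,0,0],[0,0,0,0,0,0,0],[0,0,0,0,0,0,0],[0,0,-1,0,0,0,0],[0,0,-2.5,0,0,0,0],[0,0,-3.5,0,0,0,0],[0,0,-3.5,0,0,0,0],[0,0,-3.5,0,0,0,0],[0,0,-3.5,0,0,0,0],[0,0,0,0,0,0,0]]'; python3 -m handwheel '[[4,0,0,0,0,0,0],[4,0,0,0,0,0,0],[3,0,0,0,0,0,0],[0,0,0,0,0,0,0],[0,0,0,0,0,0,0]]'
python3 - <<'E'
from h import *
a=grab_frame("wrist"); b=grab_frame("scene"); 
o=np.zeros((600,800,3),np.uint8); o[:300,:400]=cv2.resize(a,(400,300)); o[:300,400:]=cv2.resize(grab_frame("top"),(400,300)); o[300:,:400]=cv2.resize(b,(400,300)); o[300:,400:]=cv2.resize(b[130:250,280:440],(400,300),interpolation=cv2.INTER_CUBIC); save(o,"fin.png")
E
```

```text
clock: 35.58
ee_pos: [0.5372, -0.2317, 0.216]
eef_rot: [-0.002, 3.128, -0.012]
wrist_force: [1.7, -0.0, 1.7]
grip_width: 0.0427
finger_force: 0.0
clock: 36.0
ee_pos: [0.4226, -0.2297, 0.2059]
eef_rot: [0.0, 3.141, -0.001]
wrist_force: [1.0, -0.3, 0.2]
grip_width: 0.0426
finger_force: 0.0
```

View pics/fin.png

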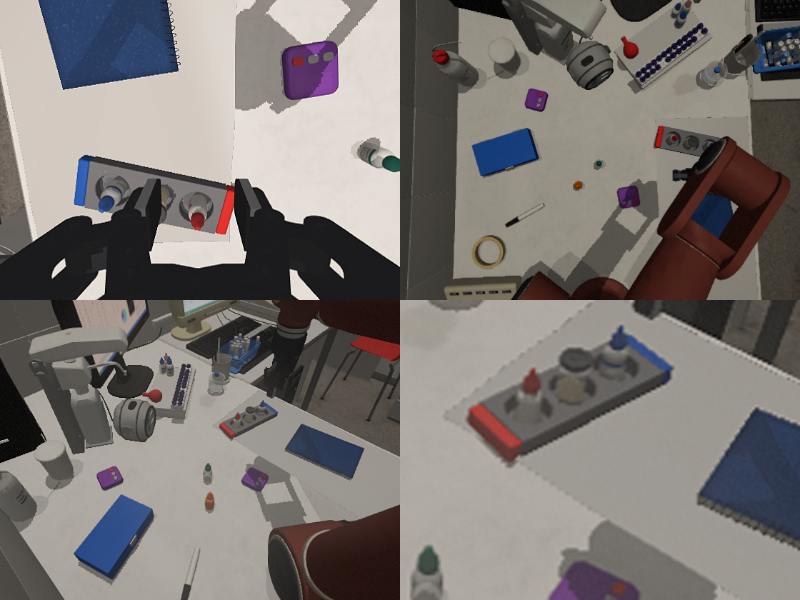

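The final pictures show red, vial and blue upright in the correct wells and the case shut. The green bottle and the look-alikes are untouched, and the robot is clear.

```bash
python3 -c "from workcell import finish_job; print(finish_job())"
```

```text
the job is handed in; nothing more can be done
None
```

Both kits are made up and the job is handed in at about 36 s: the timer and navy cup are in the shut case, the red bottle, vial and blue bottle stand upright in their wells, and the green spare is untouched.

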